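Load a wire spool onto its pay-out stand

ROBOT

A 6-joint arm with a two-finger parallel gripper is mounted at the origin on the work surface. World frame = base frame: x ahead of the robot, y to its left, z up, the work surface at z = 0. Lengths are in m, angles in rad, forces in N, time in s.
With the tool pointing down it reaches from about 0.35 to 0.775 m from the base axis. Payload 5.5 kg.
Tool frame: the origin (TCP) lies at the very end of the fingers, on their centre line; the grasp point (between the pads) lies 19 mm behind it; z points along the fingers, y is the direction in which the jaws open and shut (so a half turn about z gives the same grasp; the last joint's range is limited). The gripper opens to 85 mm and grips with 20 to 120 N. Pads are 22 mm wide; open, the fingers measure 114 mm over their backs; the gripper's body (76 mm by 85 mm) begins 54 mm behind the grasp point. The pads swing forward as they close: fully open they stand 13 mm farther back than shut.
Start: joints at [1.198, 0.313, 0.046, 1.304, 0, 1.431], TCP at [0.133, 0.56, 0.231] pointing down, gripper open.
Joint ranges: [-2.76, 2.76], [-0.86, 1.69], [-1.03, 1.26], [-2.2, 2.34], [-1.47, 1.5], [-3.14, 3.14]. Speed limits (rad/s): [2.57, 2.57, 3.14, 3.14, 3.14, 3.14].

INTERFACE

Orientations are given as a unit quaternion [w, x, y, z].
In Python, from workcell import get_state, vision, workorder, silhouettes, tip_of gives the robot as it stands.
- The arm moves only by the shell command python3 -m inch 'ROWS' [FORCE]. ROWS is JSON, a list of rows, each a list of 7 numbers: the shift along the tool's x, y, z in cm, then the turn, a rotation vector about the tool's x, y, z in degrees, then the finger opening in cm, from 0 to 8.54. In form: [[dx, dy, dz, rx, ry, rz, hand], ...]. A call has 1 to 5 rows; each row shifts and turns the commanded pose from where the row before left it, along the tool's axes as they then stand; what a row does not reach is not made up. A row lasts 1/10 s, in which the tool goes at most 50 mm and 8.59 degrees, less where a joint would pass 70% of its speed; a pose out of reach is approached as far as the arm can. A call with a gripper value outside its range is refused whole. The fingers move at their own pace and stop on an object; FORCE is the grip in N (left out, the last holds). Time passes only in rows, so rows that do not move let the fingers close. It gives the time, the measured TCP pose, the force and the opening at its end, in the units of the state.
- get_state(): the state, without advancing time (a new reading comes with each control period).
- vision.read_camera(name): name is "scene" or "top" or "wrist"; returns a dict with "pixels" (384x512x3 uint8, red, green, blue), "depth" (384x512 float32, m along the optical axis (not along the pixel's ray), 0 where there is no reading), "mtx" (3x3 intrinsics, pixels), "T" (4x4, takes a point from camera to world coordinates); the wrist camera has in their place "tool_from_camera" (4x4, takes a point from camera to tool coordinates, whose origin is the TCP and whose axes are the flange's). Camera axes: x right, y up, looking along -z (the intrinsics and any distortion apply to the point x, -y, -z); pixel columns grow to the right and rows downward; lengths in m; the calibration is good to about 2 mm. The wrist camera is an equidistant fisheye: a pixel r from the principal point sees the ray r / f radians off the axis. A picture is of the moment at which its call begins: read the wrist's pose just before it.
- workorder.hand_in(): hands the job in, once; it reports no verdict.
Trained networks look in a picture, given as the dict that the camera call returned (one of the last four; its "shot" number tells which), for a name from the list of things; names that differ only in an ending like _2 or _b are one class to them, and where a whole thing is asked for, a point or a joint stands for the part that bears it (a point fixed in the world has none). Each returns a list of dicts, best first, with "confidence" (0 to 1); they miss things now and then, are a little off and sometimes report something else, mostly with a low value. They report only what shows in the picture. A call takes as long as a camera call. They do not tell look-alikes from the thing itself.
- silhouettes(picture, label): "mask" (384x512 bool, what is visible of it) and "location" ([column, row] in pixels, amid what is visible of it).
- tip_of(picture, label): "location" ([column, row] in pixels: a listed point, or the origin of a listed thing).
The state is a dict: "clock": time; "joint_pos": joint angles; "qvel": joint speeds; "tau": joint torques, N m; "tcp_pos": TCP position; "orientation": TCP orientation; "wrist_force": force on the tool from outside, world axes, zero at the start; "ft_torque": the same for the moment, N m; "finger_gap": finger opening in m.
Only numpy, scipy, OpenCV 4.12 (cv2) and the standard library are available. Lean on these libraries where they do the work, as an engineer would, in place of code of your own. Each camera call takes 0.05 s, during which the arm holds its last target.

TASK

Take the spindle out of the blue pay-out stand, thread it gently through the bore of the copper-wire spool lying in the wooden cradle until you feel its shoulder bear against the spool, then lift the spool out on the spindle and lay the loaded spindle back in both forks of the stand. The orange insert with the bore is eccentric, so feel for it without ramming; do not force the spindle against the spool or the stand, do not drop the load, and leave the bowl, screwdriver and jar alone.

Things in the scene. Friction and masses are not known exactly. Their poses are not given: they have to be found in the camera images.
- spindle: Loose spindle, 140 g, 196 mm long, lying in the stand's forks. Origin on its axis at the shoulder's front face, x towards the tip. Along x in mm: end knob (diameter 22) -91 to -85, steel stub (diameter 12) -85 to -50, red grip block -50 to -6, steel shoulder disc (diameter 28) -6 to 0, plain steel shaft (diameter 12) 0 to 105.
- grip (a point): Centre of the spindle's red flat-sided grip block, 28 mm behind the spindle's origin on its axis. Block 44 mm long, 20 wide (y), 26 tall (z): hold it from above across its 20 mm width. At the start it is 85 mm above the table.
- tip (a point): Centre of the spindle's blunt flat tip (edge rounded by 1.5 mm), 105 mm along x from the spindle's origin.
- spool: Loose black spool of copper wire, 190 to 290 g. Origin at its centre, x along its axis. Flange diameter 80 mm; end faces 23 mm either side of the origin along x. In the cradle the axis is level, 57 mm above the table. Each face bears an orange disc (diameter 62) of the hub insert around the bore. Hung on the spindle it swings freely, its centre up to 12 mm below the spindle's axis.
- face (a point): Centre of the spool's near face (its -x side), where the spindle goes in. NOT the bore: the insert is eccentric, its 18 mm diameter bore centred 8 mm from this point in an unmeasured direction all round (up, down or to either side). The bore runs straight through, parallel to the spool's x. The insert is stiff and does not turn; off the bore the tip meets a hard flat disc.
- cradle: Fixed wooden cradle, base 100 mm wide, two rails under the spool. Origin on the table under the spool, x along its axis. A back plate on the +x side (24 to 36 mm from the origin, 80 mm tall) stops the spool; its slot, 36 mm wide and open above from 30 mm up, lets the spindle out. The -x side is open above a lip 24 mm tall, 25 to 31 mm from the origin. Lift the spool straight up.
- stand: Fixed pay-out stand, blue base 176 by 110 by 12 mm. Origin on the table under its middle. Two aluminium forks, 50 mm wide and 10 thick, at x = -72 and +72 mm. Each has an upward open notch 17 mm wide, 12 deep, with a flared mouth, top about 106 mm above the table. The spindle lies along the stand's x, tip to +x.
- seat (a point): Where the spindle's origin (shoulder face) belongs when it lies in both forks: on the stand, 5 mm behind its middle (-x), 85 mm above the table. Up to 11 mm either way along x still keeps grip block, end knob and spool clear of the forks.
- bowl: Blue bowl, 100 mm across and 50 mm tall, bystander. Origin under its centre.
- driver: Red-handled screwdriver lying on the table, bystander.
- jar: Jar, 60 mm across and 80 mm tall, bystander. Origin under its centre.
Things that resemble listed ones, but are neither listed nor needed, are in the scene too. What is meant by the spindle is not turquoise, and is the larger of those in its own colour.

How it is judged:
By the outcome, as a careful person would: the job done as asked, in the order asked, and still so for the second after the job is handed in, with the robot touching nothing.
It also fails if it takes over 72 s, if anything falls off the work surface, if the arm or the gripper's body presses on something with over 40 N, if the wrist force passes 120 N, or if a joint passes its speed limit or range.

## Working session

There is one attempt and no reset: what is moved stays moved. The work goes in short steps, Python scripts to look and compute and a shell command to move; the robot and the scene stay as the last step left them, time stands still between calls to the robot, and variables do not carry over. Pictures are saved under pics/ and viewed, and the job is handed in when it is done.

```bash
ls; mkdir -p pics
python3 - <<'E'
from workcell import get_state, vision
import cv2,numpy as np
s=get_state();print({k:np.round(v,3) for k,v in s.items()})
for n in ["scene","top","wrist"]:
    p=vision.read_camera(n);cv2.imwrite(f"pics/{n}0.png",p["pixels"][:,:,::-1])
    print(n,p["mtx"],p.get("T",p.get("tool_from_camera")),[k for k in p])
E
```

```text
pics
{'clock': np.float64(0.0), 'joint_pos': array([1.198, 0.314, 0.045, 1.304, 0.   , 1.431]), 'qvel': array([ 0.001,  0.001, -0.   ,  0.   , -0.002, -0.002]), 'tau': array([-0.0000e+00, -4.8063e+01,  2.9853e+01,  1.9000e-02, -0.0000e+00,
       -0.0000e+00]), 'tcp_pos': array([0.132, 0.559, 0.23 ]), 'orientation': array([-0.   ,  0.116,  0.993, -0.001]), 'wrist_force': array([0.263, 0.135, 0.002]), 'ft_torque': array([ 0.051, -0.035, -0.037]), 'finger_gap': np.float64(0.086)}
scene [[352.35666273   0.         258.23330339]
 [  0.         352.35666273 196.57084945]
 [  0.           0.           1.        ]] [[ 0.77197288 -0.53754268  0.33927236  0.85532583]
 [ 0.63548691  0.66493721 -0.39244732 -0.38244805]
 [-0.01463763  0.51856183  0.85491483  0.76799198]
 [ 0.          0.          0.          1.        ]] ['pixels', 'depth', 'mtx', 'T', 'shot']
top [[364.28224953   0.         252.78765052]
 [  0.         364.28224953 190.63828239]
 [  0.           0.           1.        ]] [[ 0.0097688   0.98574015 -0.16799085  0.46262657]
 [-0.99972733  0.0131911   0.01926811 -0.04827841]
 [ 0.02120933  0.16775682  0.98560023  0.85170019]
 [ 0.          0.          0.          1.        ]] ['pixels', 'depth', 'mtx', 'T', 'shot']
wrist [[297.31863964   0.         253.06382202]
 [  0.         297.31863964 188.01778836]
 [  0.           0.           1.        ]] [[ 1.90121024e-04  9.58777025e-01  2.84159426e-01  7.22070862e-02]
 [ 9.99998913e-01  2.33226824e-04 -1.45599019e-03  1.16432443e-04]
 [-1.46224355e-03  2.84159394e-01 -9.58775939e-01 -1.42976298e-01]
 [ 0.00000000e+00  0.00000000e+00  0.00000000e+00  1.00000000e+00]] ['pixels', 'depth', 'mtx', 'tool_from_camera', 'shot']
```

View pics/scene0.png

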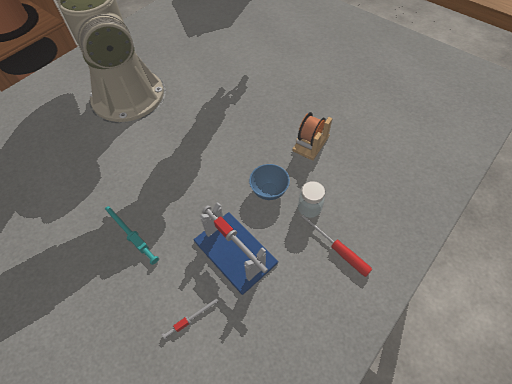

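View pics/top0.png

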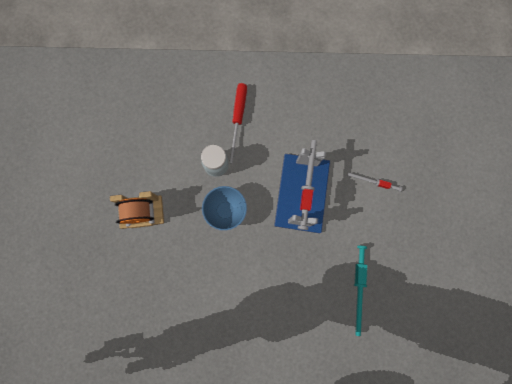

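View pics/wrist0.png

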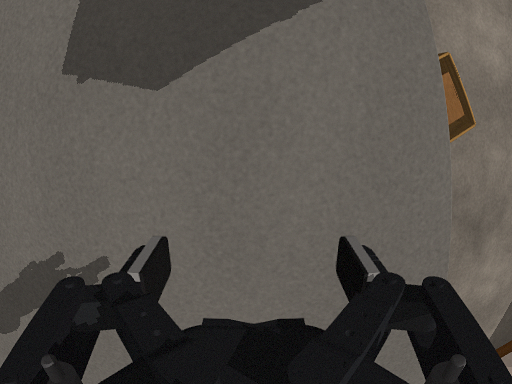

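```bash
cat > h.py <<'E'
from workcell import get_state, vision, workorder, silhouettes, tip_of
import cv2,numpy as np
from scipy.spatial.transform import Rotation as R
def cam(p):
    if "T" in p: return p["T"]
    s=get_state(); q=s["orientation"]; T=np.eye(4)
    T[:3,:3]=R.from_quat([q[1],q[2],q[3],q[0]]).as_matrix();T[:3,3]=s["tcp_pos"]
    return T@p["tool_from_camera"]
def ray(p,uv,T=None):
    T=cam(p) if T is None else T
    K=p["mtx"];x=(uv[0]-K[0,2])/K[0,0];y=(uv[1]-K[1,2])/K[1,1]
    if "T" in p: d=np.array([x,-y,-1.])
    else:
        r=np.hypot(x,y);k=np.sin(r)/r if r>1e-9 else 1
        d=np.array([x*k,-y*k,-np.cos(r)])
    return T[:3,3],T[:3,:3]@d
def atz(p,uv,z,T=None):
    o,d=ray(p,uv,T);return o+d*(z-o[2])/d[2]
def proj(p,X,T=None):
    T=cam(p) if T is None else T
    c=np.linalg.inv(T)@np.append(X,1);c=np.array([c[0],-c[1],-c[2]]);K=p["mtx"]
    if "T" in p: v=c[:2]/c[2]
    else:
        h=np.hypot(c[0],c[1]);v=c[:2]/h*np.arctan2(h,c[2])
    return v*K[0,0]+K[:2,2]
def cloud(p,T=None):
    T=cam(p) if T is None else T
    K=p["mtx"];h,w=p["depth"].shape;u,v=np.meshgrid(np.arange(w),np.arange(h))
    x=(u-K[0,2])/K[0,0];y=(v-K[1,2])/K[1,1]
    if "T" not in p:
        r=np.hypot(x,y);k=np.tan(np.minimum(r,1.5))/np.maximum(r,1e-9);x=x*k;y=y*k
    D=p["depth"];P=np.stack([x*D,-y*D,-D],-1)
    return P@T[:3,:3].T+T[:3,3]
def save(p,n,box=None,s=1):
    im=p["pixels"][:,:,::-1]
    if box: im=im[box[1]:box[3],box[0]:box[2]]
    cv2.imwrite(f"pics/{n}.png",cv2.resize(im,None,fx=s,fy=s,interpolation=cv2.INTER_CUBIC))
E
python3 - <<'E'
from h import *
ps={n:vision.read_camera(n) for n in("scene","top")}
save(ps["scene"],"sc1",(190,100,345,300),3);save(ps["top"],"tp1",(100,130,345,245),3)
Z={"spindle":.085,"grip":.085,"tip":.085,"spool":.057,"face":.057,"cradle":0,"stand":0,"seat":.085,"bowl":0,"jar":0,"driver":.01}
for n,p in ps.items():
    for l,z in Z.items():
        for d in tip_of(p,l)[:3]:
            print(n,l,round(d["confidence"],2),np.round(d["location"],1),np.round(atz(p,d["location"],z),4))
print(get_state()["clock"])
E
```

```text
scene spindle 0.89 [186.5 320.1] [ 0.6518 -0.3627  0.085 ]
scene spindle 0.84 [229.  235.6] [ 0.5976 -0.183   0.085 ]
scene spindle 0.62 [131.  236.6] [ 0.4366 -0.3167  0.085 ]
scene grip 0.81 [223.4 230.8] [ 0.5807 -0.1822  0.085 ]
scene grip 0.55 [183.7 322.3] [ 0.6506 -0.3688  0.085 ]
scene tip 0.7 [263.2 271.5] [ 0.7039 -0.1985  0.085 ]
scene tip 0.66 [105.9 207.8] [ 0.3375 -0.3062  0.085 ]
scene tip 0.63 [217.2 300.9] [ 0.6721 -0.3     0.085 ]
scene spool 0.98 [310.7 130.6] [0.5513 0.1897 0.057 ]
scene spool 0.65 [264.7 270.8] [ 0.6991 -0.1878  0.057 ]
scene face 0.83 [304.4 128.4] [0.5338 0.1855 0.057 ]
scene cradle 0.95 [303.5 142.1] [0.5357 0.188  0.    ]
scene stand 0.93 [237.8 253.3] [ 0.6116 -0.1789  0.    ]
scene seat 0.68 [230.  237.5] [ 0.6022 -0.185   0.085 ]
scene bowl 0.62 [268.2 191.3] [ 0.5604 -0.0015  0.    ]
scene jar 0.69 [308.7 204.5] [0.6638 0.0318 0.    ]
scene driver 0.74 [333.4 246.7] [ 0.7755 -0.0299  0.01  ]
top spindle 0.92 [313.  185.7] [ 0.6058 -0.1925  0.085 ]
top spindle 0.79 [375.7 182.8] [ 0.614  -0.3285  0.085 ]
top spindle 0.73 [361.1 286. ] [ 0.
[... 280 characters left out ...]
 0.085 ]
top tip 0.47 [348.5 176. ] [ 0.6282 -0.27    0.085 ]
top spool 0.76 [133.8 212.3] [0.5468 0.1947 0.057 ]
top face 0.68 [135.2 221.7] [0.5264 0.1904 0.057 ]
top face 0.18 [215.1 163.3] [0.659  0.0211 0.057 ]
top cradle 0.68 [236.3 125.5] [ 0.7687 -0.023   0.    ]
top cradle 0.67 [143.  212.4] [0.5529 0.1908 0.    ]
top stand 0.66 [301.4 191.6] [ 0.607  -0.1806  0.    ]
top seat 0.9 [306.3 189.7] [ 0.5969 -0.1779  0.085 ]
top seat 0.16 [236.1 125.7] [ 0.7377 -0.0251  0.085 ]
top bowl 0.95 [222.5 210.5] [0.5596 0.0057 0.    ]
top jar 0.6 [213.4 163.8] [0.6718 0.0301 0.    ]
top jar 0.55 [307.7 193.9] [ 0.6017 -0.1955  0.    ]
top driver 0.96 [237.7 124.7] [ 0.7672 -0.0267  0.01  ]
1.35
```

View pics/sc1.png

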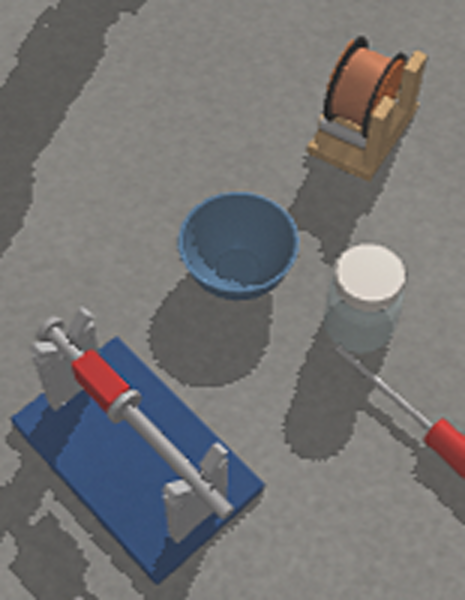

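View pics/tp1.png

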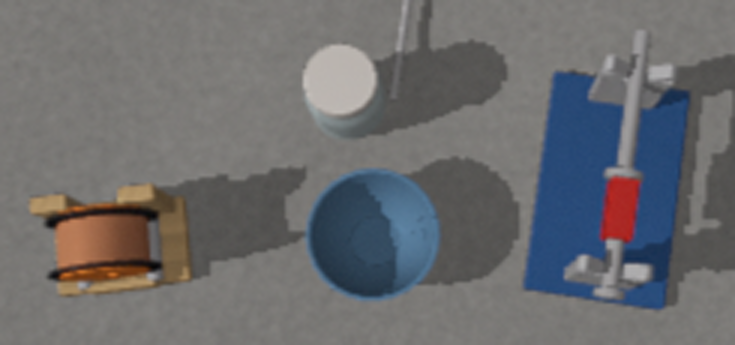

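```bash
python3 -m inch '[[0,0,0,0,0,-6.4,8.5],[0,0,0,0,0,-6.4,8.5],[0,0,0,0,0,-6.4,8.5],[-2.3,-3.9,1.3,0,0,0,8.5],[-2.3,-3.9,1.3,0,0,0,8.5]]'; python3 -m inch '[[-2.3,-3.9,1.3,0,0,0,8.5],[-2.3,-3.9,1.3,0,0,0,8.5],[-2.3,-3.9,1.3,0,0,0,8.5],[-2.3,-3.9,1.3,0,0,0,8.5],[-2.3,-3.9,1.3,0,0,0,8.5]]';python3 -m inch '[[-2.3,-3.9,1.3,0,0,0,8.5],[-2.3,-3.9,1.3,0,0,0,8.5],[-2.3,-3.9,1.3,0,0,0,8.5],[0,0,0,0,0,0,8.5],[0,0,0,0,0,0,8.5]]'
python3 - <<'E'
from h import *
p=vision.read_camera("wrist");T=cam(p);save(p,"w1",None,1.5)
s=get_state();print(s["tcp_pos"],s["orientation"],s["clock"])
for l in("face","spool"):
    for d in tip_of(p,l)[:2]: print(l,d["confidence"],d["location"],atz(p,d["location"],.057,T))
E
```

```text
clock: 1.85
tcp_pos: [0.1866, 0.4867, 0.205]
orientation: [0.0, -0.053, 0.999, 0.001]
wrist_force: [1.6, 0.3, 0.6]
finger_gap: 0.0853
clock: 2.35
tcp_pos: [0.3216, 0.303, 0.1402]
orientation: [0.001, -0.051, 0.999, 0.0]
wrist_force: [0.4, 0.9, 0.3]
finger_gap: 0.0847
clock: 2.85
tcp_pos: [0.4015, 0.1941, 0.1011]
orientation: [-0.0, -0.05, 0.999, 0.0]
wrist_force: [-0.2, -0.5, -0.0]
finger_gap: 0.0853
[0.40110975 0.19498318 0.10135171] [-2.88310155e-04 -5.05958481e-02  9.98719153e-01  1.73694018e-04] 2.9
```

View pics/w1.png

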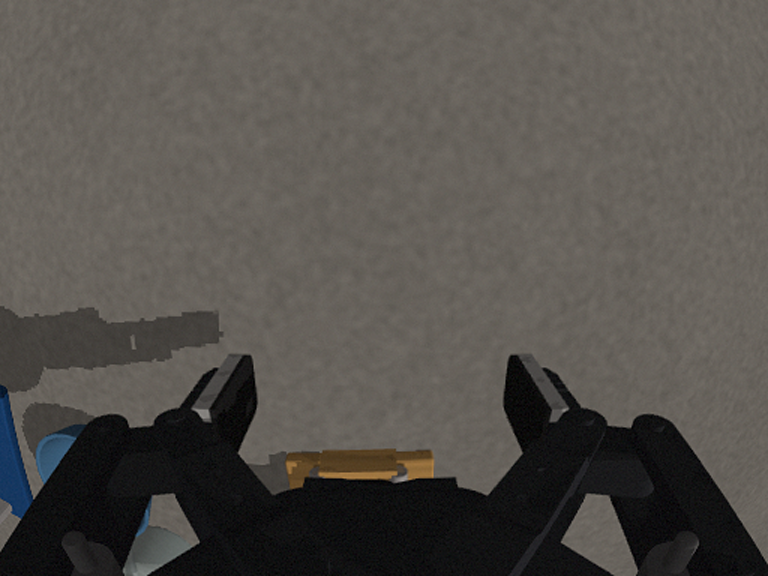

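```bash
python3 -m inch '[[0,0,0,0,-7.5,0,8.5],[0,0,0,0,-7.5,0,8.5],[0,0,0,0,-7.5,0,8.5],[0,0,0,0,-7.5,0,8.5],[0,0,0,0,-7.5,0,8.5]]'; python3 -m inch '[[0,0,0,0,0,0,8.5],[0,0,0,0,0,0,8.5]]'
cat > look.py <<'E'
from h import *
import sys
p=vision.read_camera("wrist");T=cam(p);save(p,sys.argv[1],None,1.5)
np.save("pics/"+sys.argv[1],dict(p,Tw=T),allow_pickle=True)
s=get_state();print(s["tcp_pos"],s["orientation"],s["clock"])
for l in sys.argv[2:]:
    for d in tip_of(p,l)[:2]: 
        u=d["location"]; print(l,round(d["confidence"],2),np.round(u,1),np.round(cloud(p,T)[int(u[1]),int(u[0])],4))
E
python3 look.py w2 face spool cradle
```

```text
clock: 3.5
tcp_pos: [0.4128, 0.2084, 0.1214]
orientation: [0.312, -0.048, 0.949, 0.012]
wrist_force: [3.4, 0.4, -0.7]
finger_gap: 0.0846
clock: 3.7
tcp_pos: [0.4114, 0.208, 0.1188]
orientation: [0.308, -0.049, 0.95, 0.011]
wrist_force: [-0.4, -0.1, -1.1]
finger_gap: 0.0852
[0.41096212 0.20713361 0.11778943] [ 0.30670314 -0.04826136  0.95052208  0.0105741 ] 3.75
face 0.77 [228.9 235.9] [0.5249 0.1936 0.0531]
spool 0.86 [231.6 246.2] [0.5386 0.1972 0.0581]
cradle 0.92 [229.4 202.8] [0.5189 0.1925 0.0182]
```

View pics/w2.png

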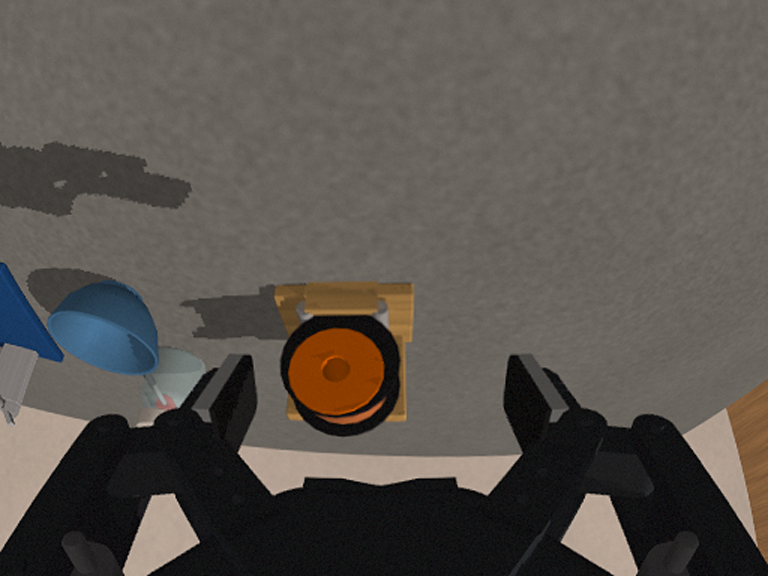

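Run:
```python
from h import *
p=np.load("pics/w2.npy",allow_pickle=True).item()
save(p,"w2z",(180,180,280,300),5)
C=cloud(p,p["Tw"]);r,g,b=[p["pixels"][:,:,i].astype(int) for i in range(3)]
m=(r>130)&(g<110)&(b<40);m[:215]=0;m[285:]=0;m[:,:180]=0;m[:,270:]=0
X=C[m];print(m.sum(),X.mean(0))
# plane fit
X=X[np.abs(X[:,0]-np.median(X[:,0]))<.008]
A=np.c_[X[:,1:],np.ones(len(X))];k=np.linalg.lstsq(A,X[:,0],rcond=None)[0];print("x=ay+bz+c",k)
for i in range(200,290,4): print(i,[ "%4d"%(1000*C[i,j,0]) for j in range(185,272,4)])
```

```text
2442 [0.52573576 0.19000295 0.06611925]
x=ay+bz+c [-0.13583974  0.00184233  0.55222065]
200 [' 531', ' 531', ' 530', ' 530', ' 526', ' 522', ' 521', ' 521', ' 520', ' 519', ' 519', ' 518', ' 518', ' 518', ' 518', ' 517', ' 517', ' 520', ' 521', ' 519', ' 521', ' 521']
204 [' 539', ' 538', ' 537', ' 527', ' 526', ' 522', ' 521', ' 520', ' 521', ' 519', ' 520', ' 518', ' 519', ' 519', ' 517', ' 517', ' 516', ' 518', ' 518', ' 530', ' 529', ' 526']
208 [' 565', ' 545', ' 545', ' 545', ' 525', ' 526', ' 525', ' 524', ' 524', ' 523', ' 523', ' 523', ' 522', ' 521', ' 521', ' 520', ' 520', ' 518', ' 518', ' 536', ' 535', ' 537']
212 [' 574', ' 554', ' 552', ' 553', ' 531', ' 531', ' 530', ' 530', ' 529', ' 528', ' 528', ' 528', ' 527', ' 526', ' 527', ' 525', ' 524', ' 524', ' 526', ' 544', ' 545', ' 542']
216 [' 582', ' 582', ' 562', ' 560', ' 530', ' 531', ' 530', ' 529', ' 530', ' 528', ' 528', ' 528', ' 527', ' 526', ' 526', ' 525', ' 525', ' 525', ' 534', ' 554', ' 552', ' 551']
220 [' 593', ' 591', ' 572', ' 532', ' 531', ' 530', ' 530', ' 530', ' 528', ' 527', ' 526', ' 526', ' 524'
[... 2450 characters left out ...]
578', ' 579', ' 570', ' 568', ' 569', ' 529', ' 529', ' 527', ' 525', ' 527', ' 527', ' 528', ' 552', ' 556', ' 562', ' 562', ' 561', ' 569', ' 569', ' 568']
280 [' 822', ' 822', ' 818', ' 818', ' 818', ' 568', ' 568', ' 568', ' 563', ' 561', ' 558', ' 557', ' 558', ' 560', ' 563', ' 562', ' 561', ' 562', ' 578', ' 577', ' 577', ' 576']
284 [' 848', ' 848', ' 842', ' 840', ' 838', ' 836', ' 570', ' 567', ' 567', ' 567', ' 566', ' 566', ' 565', ' 564', ' 563', ' 563', ' 563', ' 821', ' 820', ' 818', ' 818', ' 817']
288 [' 872', ' 872', ' 870', ' 868', ' 868', ' 861', ' 859', ' 859', ' 567', ' 567', ' 566', ' 564', ' 565', ' 269', ' 564', ' 844', ' 841', ' 844', ' 842', ' 841', ' 839', ' 845']
```

View pics/w2z.png

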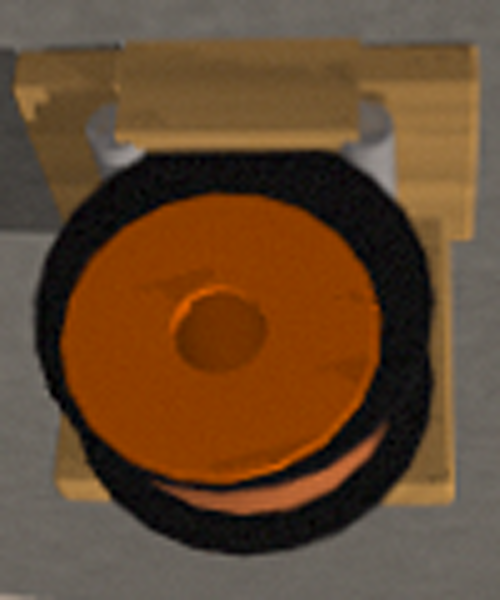

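```bash
cat > bore.py <<'E'
from h import *
import sys
from scipy.optimize import least_squares
def fitc(P):
    f=lambda q:np.hypot(P[:,0]-q[0],P[:,1]-q[1])-q[2]
    r=least_squares(f,[P[:,0].mean(),P[:,1].mean(),.03],loss="soft_l1",f_scale=.001);return r.x
def run(p,box,psi=None):
    T=p["Tw"];C=cloud(p,T);hsv=cv2.cvtColor(p["pixels"],cv2.COLOR_RGB2HSV)
    rgb=p["pixels"].astype(int);r,g,b=rgb[...,0],rgb[...,1],rgb[...,2]
    B=np.zeros(r.shape,bool);B[box[1]:box[3],box[0]:box[2]]=1
    m0=B&(r>60)&(b<0.25*r)&(g<.62*r)
    x0=np.median(C[...,0][m0]);m=m0&(np.abs(C[...,0]-x0)<.012)
    X=C[m];A=np.c_[X[:,1:],np.ones(len(X))];k=np.linalg.lstsq(A,X[:,0],rcond=None)[0]
    if psi is None: psi=-np.arctan(k[0])
    n=np.array([np.cos(psi),np.sin(psi),0]);d=np.median(X@n);e=np.array([-n[1],n[0],0])
    def onp(uv):
        o,v=ray(p,uv,T);X=o+v*(d-o@n)/(v@n);return np.array([X@e,X[2]])
    fill=cv2.morphologyEx(m.astype(np.uint8),cv2.MORPH_OPEN,np.ones((3,3)))
    cs,_=cv2.findContours(fill,cv2.RETR_CCOMP,cv2.CHAIN_APPROX_NONE)
    cs=sorted(cs,key=len,reverse=True)
    print("psi",np.degrees(psi),"plane d",d,"e",e)
    out=[]
    for c in cs[:2]:
        P=np.array([onp(q[0]) for q in c]);q=fitc(P);out.append(q)
        print("circle lat,z,r",np.round(q,4),"world",np.round(n*d+e*q[0]+[0,0,q[1]],4),len(c))
    dk=B&(r<45)&(np.abs(C@n-d)<.006)
    cs,_=cv2.findContours(dk.astype(np.uint8),cv2.RETR_EXTERNAL,cv2.CHAIN_APPROX_NONE)
    c=max(cs,key=cv2.contourArea);P=np.array([onp(q[0]) for q in c]);q=fitc(P)
    print("flange lat,z,r",np.round(q,4),"world",np.round(n*d+e*q[0]+[0,0,q[1]],4))
if __name__=="__main__":
    p=np.load(sys.argv[1],allow_pickle=True).item();run(p,[int(a) for a in sys.argv[2:6]])
E
python3 bore.py pics/w2.npy 183 205 275 285
```

```text
psi 7.876217979093033 plane d 0.5476575264020314 e [-0.1370334   0.99056643  0.        ]
circle lat,z,r [0.1158 0.0644 0.0307] world [0.5266 0.1898 0.0644] 172
circle lat,z,r [0.1164 0.0676 0.0071] world [0.5265 0.1904 0.0676] 41
flange lat,z,r [0.1175 0.0601 0.0363] world [0.5264 0.1914 0.0601]
```

```bash
python3 -m inch '[[0,0,-3,0,7.5,0,8.5],[0,0,-3,0,7.5,0,8.5],[0,0,-3,0,7.5,0,8.5],[0,0,-3,0,7.5,0,8.5],[0,0,-3,0,7.5,0,8.5]]'; python3 -m inch '[[0,0,0,0,0,6.5,8.5],[0,0,0,0,0,6.5,8.5],[0,0,0,0,0,0,8.5]]'
python3 - <<'E'
from h import *
s=get_state();q=s["orientation"];M=R.from_quat([q[1],q[2],q[3],q[0]]).as_matrix();print(s["tcp_pos"],M.round(3))
E
```

```text
clock: 4.4
tcp_pos: [0.3629, 0.2033, 0.242]
orientation: [0.016, -0.048, 0.999, -0.004]
wrist_force: [0.9, 0.3, -0.5]
finger_gap: 0.0849
clock: 4.7
tcp_pos: [0.3643, 0.2033, 0.2397]
orientation: [0.018, 0.066, 0.998, -0.002]
wrist_force: [0.4, -0.4, -0.7]
finger_gap: 0.085
[0.36426754 0.20333182 0.23973786] [[-0.991  0.131  0.035]
 [ 0.131  0.991 -0.006]
 [-0.036 -0.002 -0.999]]
```

```bash
cat > go.py <<'E'
from h import *
import sys
# usage: x y z psi_deg pitch -> after turning first, shift total in tool axes
x,y,z,psi=map(float,sys.argv[1:5]);s=get_state();q=s["orientation"]
M=R.from_quat([q[1],q[2],q[3],q[0]]).as_matrix()
c,n=np.cos(np.radians(psi)),np.sin(np.radians(psi))
G=np.array([[-c,-n,0],[-n,c,0],[0,0,-1.]])
print("tcp",np.round(s["tcp_pos"],4),"F",np.round(s["wrist_force"],1),"t",s["clock"],"gap",round(float(s["finger_gap"]),4))
print("rotvec deg (tool)",np.round(np.degrees(R.from_matrix(M.T@G).as_rotvec()),2))
print("shift cm (after turn)",np.round(100*G.T@(np.array([x,y,z])-s["tcp_pos"]),2))
E
python3 -m inch '[[-2.6,-3.5,0.2,0,0.4,0,8.5],[-2.6,-3.5,0.2,0,0.4,0,8.5],[-2.6,-3.5,0.2,0,0.4,0,8.5],[-2.6,-3.5,0.2,0,0.4,0,8.5],[-2.6,-3.5,0.2,0,0.4,0,8.5]]' ; python3 -m inch '[[-2.6,-3.5,0.2,0,0,0,8.5],[-2.6,-3.5,0.2,0,0,0,8.5],[-2.6,-3.5,0.2,0,0,0,8.5],[-2.6,-3.5,0.2,0,0,0,8.5],[-2.6,-3.5,0.2,0,0,0,8.5]]'; python3 -m inch '[[0,0,0,0,0,0,8.5],[0,0,0,0,0,0,8.5]]'
python3 look.py w3 grip tip spindle stand seat; python3 go.py .575 -.18 .11 -6
```

```text
clock: 5.2
tcp_pos: [0.4704, 0.0118, 0.2333]
orientation: [0.001, 0.064, 0.998, -0.0]
wrist_force: [0.7, -0.0, 0.1]
finger_gap: 0.0851
clock: 5.7
tcp_pos: [0.5767, -0.1786, 0.2235]
orientation: [0.001, 0.064, 0.998, 0.0]
wrist_force: [0.6, 0.9, 0.5]
finger_gap: 0.0848
clock: 5.9
tcp_pos: [0.576, -0.1776, 0.2229]
orientation: [0.0, 0.065, 0.998, 0.0]
wrist_force: [-0.8, 0.6, -0.4]
finger_gap: 0.0852
[ 0.57583651 -0.17660482  0.22353501] [6.80141434e-04 6.45204242e-02 9.97916101e-01 3.28918958e-04] 5.95
grip 0.85 [115.9 217.2] [ 0.6234 -0.3716  0.0188]
grip 0.59 [254.7 178.6] [ 0.5738 -0.1749  0.0983]
tip 0.91 [253.9 289.8] [ 0.7024 -0.1925  0.0917]
tip 0.69 [178.  230.6] [ 6.589e-01 -2.910e-01  4.000e-04]
spindle 0.97 [128.4  33.4] [ 0.3954 -0.3012  0.0297]
spindle 0.82 [130.3 219.8] [ 0.6304 -0.352   0.0136]
stand 0.73 [253.8 183. ] [ 0.5783 -0.1764  0.0989]
seat 0.82 [256.3 201.7] [ 0.5962 -0.1758  0.0994]
tcp [ 0.5765 -0.1756  0.2252] F [-0.1 -0.9 -0.2] t 6.2 gap 0.085
rotvec deg (tool) [-0.03  0.26 -1.34]
shift cm (after turn) [ 0.11 -0.45 11.52]
```

View pics/w3.png

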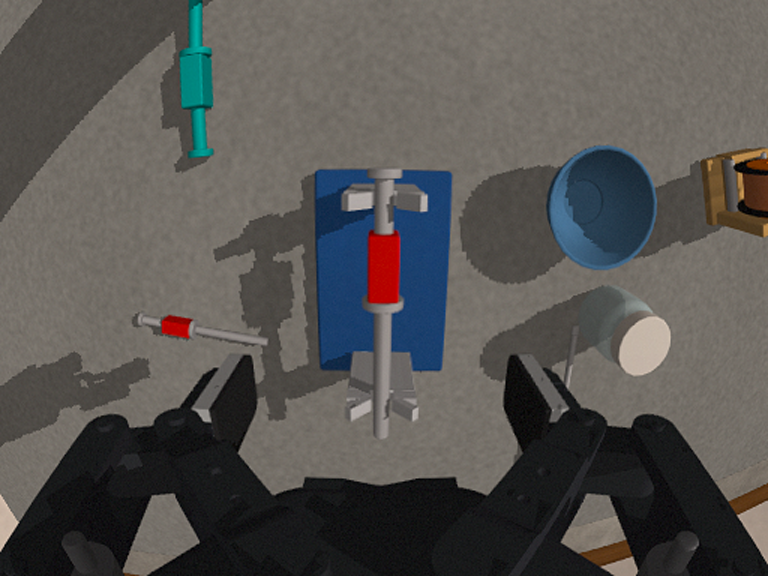

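Run:
```python
from h import *
p=np.load("pics/w3.npy",allow_pickle=True).item();T=p["Tw"];C=cloud(p,T)
rgb=p["pixels"].astype(int);r,g,b=rgb[...,0],rgb[...,1],rgb[...,2]
B=np.zeros(r.shape,bool);B[100:300,225:285]=1
red=B&(r>120)&(g<50);X=C[red];X=X[X[:,2]>.09];print("red",len(X),X.mean(0),X.min(0),X.max(0))
c,v=[a.ravel() for a in np.vsplit(np.zeros((2,3)),2)]
# shaft: gray, z>.086, narrow
sh=B&(np.abs(r-b)<25)&(C[...,2]>.087)&(C[...,2]<.1);sh[:150]=0
rows=[];
for i in list(range(210,290)):
    js=np.where(sh[i])[0]
    if 4<len(js)<14: rows.append(np.r_[C[i,js].mean(0)[:2],len(js)])
rows=np.array(rows);k=np.polyfit(rows[:,0],rows[:,1],1);print(len(rows),"shaft yaw",np.degrees(np.arctan(k[0])),k)
k2=np.polyfit(X[:,0],X[:,1],1);print("red yaw",np.degrees(np.arctan(k2[0])))
# using atz on pixel mid columns
L=[]
for i in range(158,290):
    js=np.where((red|sh)[i])[0]
    if len(js)>3: L.append(atz(p,((js.min()+js.max())/2,i),.09,T)[:2])
L=np.array(L);k=np.polyfit(L[:,0],L[:,1],1);print("mid yaw",np.degrees(np.arctan(k[0])),"y at .575",np.polyval(k,.575))
rr=np.where(red.any(1))[0];print(rr.min(),rr.max(),atz(p,(255,rr.min()),.098,T),atz(p,(255,rr.max()),.098,T))
# base edges yaw
bl=B*0
blue=(b>90)&(r<50)&(C[...,2]<.02)&(C[...,2]>.004);bb=np.argwhere(blue)
P=C[blue][:,:2];P=P[(np.abs(P[:,0]-.6)<.15)&(np.abs(P[:,1]+.18)<.08)];print(cv2.minAreaRect(P.astype(np.float32)*1000))
```

```text
red 929 [ 0.57415818 -0.17327695  0.10004997] [ 0.50405516 -0.18529397  0.09005271] [ 0.59735684 -0.16149215  0.36641587]
66 shaft yaw -8.588426981633551 [-0.15102918 -0.08638705]
red yaw -6.469266916629229
mid yaw -8.515344527052466 y at .575 -0.1732689694575632
154 201 [ 0.55147383 -0.17104843  0.098     ] [ 0.59651806 -0.17681028  0.098     ]
((603.6519775390625, -176.9412841796875), (107.57342529296875, 173.3450164794922), 81.93092346191406)
```

```bash
python3 -m inch '[[0.1,0,0,0,0.2,0.8,8.5],[0,0.1,0,0,0,0,8.5],[0,0,0,0,0,0,8.5]]'; python3 go.py .574 -.1737 .066 -8.3
```

```text
clock: 6.5
tcp_pos: [0.576, -0.1753, 0.2249]
orientation: [0.0, 0.072, 0.997, -0.0]
wrist_force: [-0.5, -0.5, -0.4]
finger_gap: 0.0852
tcp [ 0.576  -0.1753  0.2249] F [-0.5 -0.5 -0.4] t 6.5 gap 0.0852
rotvec deg (tool) [-0.03  0.05  0.09]
shift cm (after turn) [ 0.22  0.13 15.89]
```

```bash
python3 -m inch '[[0.2,0.1,3.5,0,0,0,8.5],[0,0,3.5,0,0,0,8.5],[0,0,3.5,0,0,0,8.5],[0,0,2.5,0,0,0,8.5],[0,0,1.5,0,0,0,8.5]]';python3 -m inch '[[0,0,1.0,0,0,0,8.5],[0,0,0,0,0,0,8.5]]'; python3 go.py .574 -.1737 .066 -8.3
```

```text
clock: 7.0
tcp_pos: [0.5728, -0.1739, 0.0771]
orientation: [-0.001, 0.072, 0.997, 0.0]
wrist_force: [0.1, -0.8, 0.2]
finger_gap: 0.085
clock: 7.2
tcp_pos: [0.5734, -0.1741, 0.0683]
orientation: [-0.001, 0.072, 0.997, 0.0]
wrist_force: [-0.2, -0.1, -0.3]
finger_gap: 0.085
tcp [ 0.5734 -0.1741  0.0683] F [-0.2 -0.1 -0.3] t 7.2 gap 0.085
rotvec deg (tool) [ 0.01 -0.1   0.06]
shift cm (after turn) [-0.05  0.05  0.23]
```

```bash
python3 -m inch '[[0,0,0.2,0,0,0,5],[0,0,0,0,0,0,3],[0,0,0,0,0,0,2.4],[0,0,0,0,0,0,2.2],[0,0,0,0,0,0,1.6]]' 25;python3 -m inch '[[0,0,0,0,0,0,1.5],[0,0,0,0,0,0,1.5],[0,0,0,0,0,0,1.5],[0,0,0,0,0,0,1.5]]' 25
```

```text
clock: 7.7
tcp_pos: [0.5747, -0.1748, 0.0684]
orientation: [0.001, 0.072, 0.997, -0.001]
wrist_force: [-0.8, 0.7, 2.0]
finger_gap: 0.0194
clock: 8.1
tcp_pos: [0.5747, -0.1748, 0.0683]
orientation: [0.001, 0.072, 0.997, -0.001]
wrist_force: [-0.6, -0.8, 5.8]
finger_gap: 0.0194
```

```bash
python3 -m inch '[[0,0,-0.3,0,0,0,1.5],[0,0,0,0,0,0,1.5],[0,0,0,0,0,0,1.5]]' 90;python3 -m inch '[[0,0,-0.5,0,0,0,1.5],[0,0,-1,0,0,0,1.5],[0,0,-2,0,0,0,1.5],[0,0,-3,0,0,0,1.5],[0,0,0,0,0,0,1.5]]' 90; python3 look.py w4 grip tip; python3 go.py .40 .17 .2 7.9
```

```text
clock: 8.4
tcp_pos: [0.5738, -0.1743, 0.0701]
orientation: [-0.0, 0.072, 0.997, -0.0]
wrist_force: [0.6, 0.1, -0.9]
finger_gap: 0.0189
clock: 8.9
tcp_pos: [0.577, -0.1757, 0.1407]
orientation: [0.004, 0.072, 0.997, -0.002]
wrist_force: [0.5, 0.1, -0.4]
finger_gap: 0.0187
[ 0.57612061 -0.17535925  0.13863065] [ 0.00297648  0.07185612  0.99740975 -0.00127622] 8.95
grip 0.75 [250.5 259.3] [ 0.57   -0.1755  0.1676]
grip 0.58 [95.4 46.1] [ 0.423  -0.3017  0.0247]
tip 0.97 [162.7 257.3] [ 0.6551 -0.2908 -0.0026]
tip 0.26 [251.1 261. ] [ 0.5707 -0.1751  0.1682]
tcp [ 0.5742 -0.1745  0.1357] F [ 0.3  0.8 -1.6] t 9.05 gap 0.0186
rotvec deg (tool) [ -0.04   0.05 -16.14]
shift cm (after turn) [12.52 36.52 -6.43]
```

View pics/w4.png

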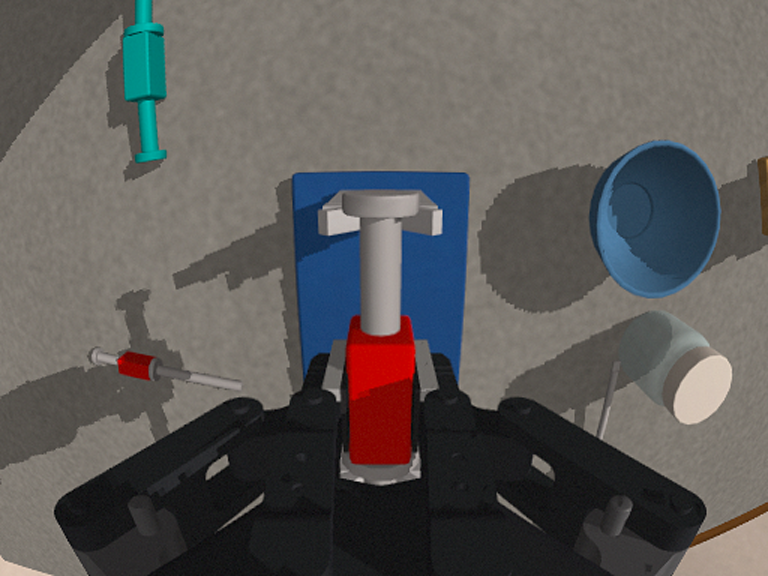

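```bash
python3 -m inch '[[0,0,-2,0,0,0,1.5],[0,0,-2.4,0,0,-4,1.5],[0,0,-2,0,0,-4,1.5],[0,0,0,0,0,-4,1.5],[0,0,0,0,0,-4.1,1.5]]';python3 -m inch '[[0.8,1.8,0,0,0,0,1.5],[1.5,3.4,0,0,0,0,1.5],[1.5,3.4,0,0,0,0,1.5],[1.5,3.4,0,0,0,0,1.5],[1.5,3.4,0,0,0,0,1.5]]';python3 -m inch '[[1.5,3.4,0,0,0,0,1.5],[1.5,3.4,0,0,0,0,1.5],[1.5,3.4,0,0,0,0,1.5],[1.5,3.4,0,0,0,0,1.5],[1.5,3.4,0,0,0,0,1.5]]';python3 -m inch '[[1.5,3.4,0,0,0,0,1.5],[0.7,1.4,0,0,0,0,1.5],[0,0,0,0,0,0,1.5],[0,0,0,0,0,0,1.5]]'; python3 go.py .3749 .169 .0481 7.9
```

```text
clock: 9.55
tcp_pos: [0.5739, -0.1744, 0.1991]
orientation: [-0.0, -0.07, 0.998, -0.0]
wrist_force: [-1.0, -0.1, -2.5]
finger_gap: 0.0191
clock: 10.05
tcp_pos: [0.4839, -0.03, 0.198]
orientation: [-0.001, -0.068, 0.998, 0.0]
wrist_force: [0.8, 0.5, -2.1]
finger_gap: 0.0186
clock: 10.55
tcp_pos: [0.3864, 0.1279, 0.1982]
orientation: [-0.001, -0.068, 0.998, -0.0]
wrist_force: [1.5, 0.3, -0.7]
finger_gap: 0.0186
clock: 10.95
tcp_pos: [0.3594, 0.1714, 0.1986]
orientation: [-0.0, -0.069, 0.998, -0.001]
wrist_force: [0.7, -0.2, -1.1]
finger_gap: 0.0182
tcp [0.3594 0.1714 0.1986] F [ 0.7 -0.2 -1.1] t 10.95 gap 0.0182
rotvec deg (tool) [-0.07 -0.04  0.02]
shift cm (after turn) [-1.5  -0.45 15.05]
```

```bash
python3 -m inch '[[0,-0.2,2,0,0,0,1.5],[0,-0.2,3.5,0,0,0,1.5],[0,0,3.5,0,0,0,1.5],[0,0,3.5,0,0,0,1.5],[0,0,2,0,0,0,1.5]]';python3 -m inch '[[0,0,0.5,0,0,0,1.5],[0,0,0,0,0,0,1.5],[0,0,0,0,0,0,1.5]]'; python3 go.py .3749 .169 .0481 7.9
python3 - <<'E'
from h import *
for n in("scene","top"):
    p=vision.read_camera(n);np.save("pics/a_"+n,p,allow_pickle=True)
    box={"scene":(200,60,360,180),"top":(90,150,230,330)}[n];save(p,"a_"+n,box,5 if n=="scene" else 3)
    for d in tip_of(p,"tip")[:2]: print(n,d["confidence"],d["location"],atz(p,d["location"],.065))
E
```

```text
clock: 11.45
tcp_pos: [0.3594, 0.1659, 0.0516]
orientation: [-0.001, -0.067, 0.998, -0.001]
wrist_force: [-0.0, 0.2, -2.1]
finger_gap: 0.0188
clock: 11.75
tcp_pos: [0.3617, 0.1672, 0.0502]
orientation: [0.001, -0.068, 0.998, -0.0]
wrist_force: [1.1, 0.3, -1.1]
finger_gap: 0.0188
tcp [0.3617 0.1672 0.0502] F [ 1.1  0.3 -1.1] t 11.75 gap 0.0188
rotvec deg (tool) [-0.03  0.11 -0.1 ]
shift cm (after turn) [-1.33 -0.    0.21]
scene 0.79 [106.1, 211.2] [ 0.32996609 -0.3093611   0.065     ]
scene 0.59 [292.2, 121.7] [0.49817102 0.1781424  0.065     ]
top 0.79 [359.1, 334.0] [ 0.29926196 -0.28623845  0.065     ]
top 0.63 [350.0, 174.6] [ 0.63572894 -0.27919903  0.065     ]
```

View pics/a_scene.png

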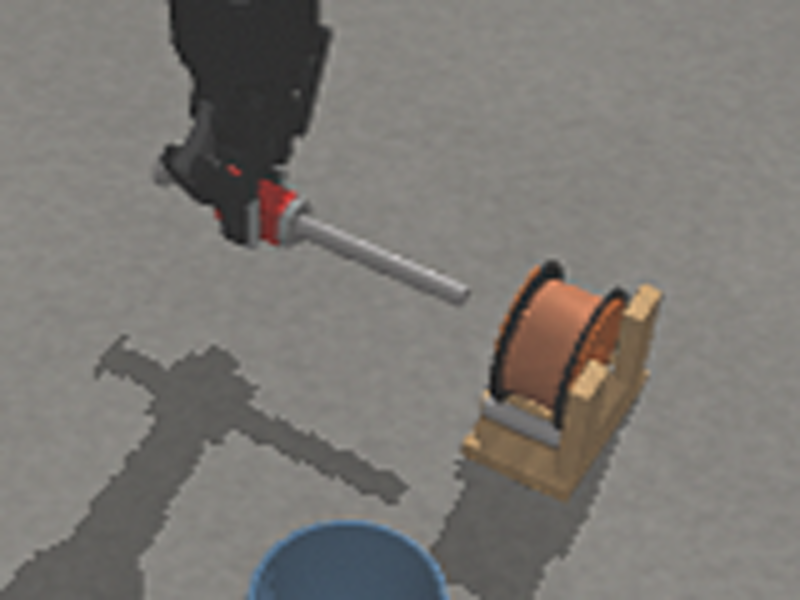

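View pics/a_top.png

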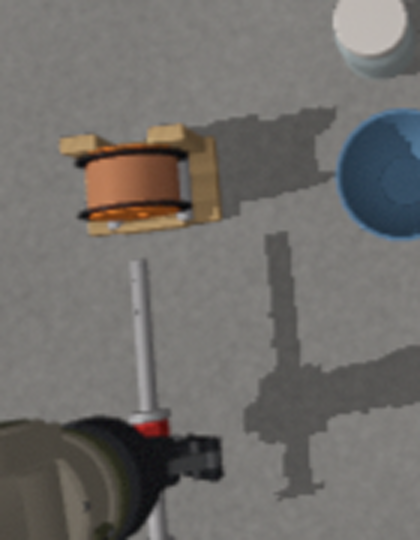

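Run:
```python
from h import *
X=np.array([.4934,.1855,.0665])
for n,f in(("scene",5),("top",3)):
    p=np.load(f"pics/a_{n}.npy",allow_pickle=True).item();o=dict(scene=(200,60),top=(90,150))[n]
    for nm,Y in(("tip",X),("bore",[.5265,.190,.0646]),("face",[.5264,.1914,.057]),("shoulder",X-.105*np.array([.9906,.137,0]))):
        u=proj(p,np.array(Y));print(n,nm,u.round(1),((u-o)*f).round())
    C=cloud(p)
    if n=="scene":
        for (u,v) in((292,118),(285,115),(278,112),(270,108),(265,105)):print(C[v,u].round(4))
    else:
        for (u,v) in((136,240),(136.5,245),(137,255),(138,265),(139,280)):print(C[int(v),int(u)].round(4))
```

```text
scene tip [292.4 118.9] [462. 294.]
scene bore [303.4 124.2] [517. 321.]
scene face [303.4 125.8] [517. 329.]
scene shoulder [259.1 104.5] [295. 222.]
[0.4927 0.1839 0.0707]
[0.4734 0.1782 0.0741]
[0.4509 0.1768 0.0721]
[0.4252 0.1744 0.0729]
[0.4072 0.1751 0.0724]
top tip [135.2 236.9] [136. 261.]
top bore [134.3 221.4] [133. 214.]
top face [134.7 221.7] [134. 215.]
top shoulder [138.9 287.3] [147. 412.]
[0.4866 0.1814 0.0733]
[0.4762 0.1809 0.0725]
[0.4555 0.1779 0.0713]
[0.435  0.1744 0.0716]
[0.4046 0.1704 0.0719]
```

```bash
python3 -m inch '[[-0.7,0,0.2,0,0,0,1.5],[-1,0,0,0,0,0,1.5],[-0.8,0,0,0,0,0,1.5],[0,0,0,0,0,0,1.5]]'; python3 go.py .3941 .1716 .0481 7.9;python3 -m inch '[[-0.2,0,0,0,0,0,1.5],[-0.2,0,0,0,0,0,1.5]]';python3 -m inch '[[-0.2,0,0,0,0,0,1.5],[0,0,0,0,0,0,1.5]]';python3 go.py .3941 .1716 .0481 7.9
```

```text
clock: 12.35
tcp_pos: [0.3875, 0.1712, 0.0476]
orientation: [0.001, -0.068, 0.998, -0.0]
wrist_force: [-0.7, 0.7, -2.6]
finger_gap: 0.019
tcp [0.3875 0.1712 0.0476] F [-0.7  0.7 -2.6] t 12.35 gap 0.019
rotvec deg (tool) [-0.03  0.14 -0.06]
shift cm (after turn) [-0.66 -0.05 -0.05]
clock: 12.55
tcp_pos: [0.389, 0.1713, 0.0472]
orientation: [-0.0, -0.069, 0.998, -0.0]
wrist_force: [-0.5, -0.0, -0.8]
finger_gap: 0.0188
clock: 12.75
tcp_pos: [0.3914, 0.1717, 0.0474]
orientation: [0.0, -0.068, 0.998, -0.0]
wrist_force: [0.8, 0.6, -2.0]
finger_gap: 0.0184
tcp [0.3914 0.1717 0.0474] F [ 0.8  0.6 -2. ] t 12.75 gap 0.0184
rotvec deg (tool) [-0.04  0.04 -0.04]
shift cm (after turn) [-0.26 -0.05 -0.07]
```

```bash
python3 -m inch '[[-0.2,-0.03,-0.05,0,0,0,1.5],[-0.1,0,0,0,0,0,1.5]]';python3 -m inch '[[-0.2,0,0,0,0,0,1.5]]';python3 -m inch '[[-0.2,0,0,0,0,0,1.5],[0,0,0,0,0,0,1.5]]'
```

```text
clock: 12.95
tcp_pos: [0.3945, 0.1718, 0.048]
orientation: [0.0, -0.069, 0.998, -0.0]
wrist_force: [0.5, -0.5, -2.2]
finger_gap: 0.0187
clock: 13.05
tcp_pos: [0.3962, 0.172, 0.0479]
orientation: [0.0, -0.069, 0.998, -0.0]
wrist_force: [0.3, 0.0, -1.2]
finger_gap: 0.0189
clock: 13.25
tcp_pos: [0.3986, 0.1724, 0.0479]
orientation: [0.0, -0.068, 0.998, -0.0]
wrist_force: [0.4, 0.5, -1.8]
finger_gap: 0.0186
```

```bash
python3 -m inch '[[-0.2,0,0,0,0,0,1.5],[-0.2,0,0,0,0,0,1.5]]';python3 -m inch '[[-0.2,0,0,0,0,0,1.5],[-0.2,0,0,0,0,0,1.5]]';python3 -m inch '[[-0.3,0,0,0,0,0,1.5],[-0.3,0,0,0,0,0,1.5]]'
```

```text
clock: 13.45
tcp_pos: [0.4022, 0.1729, 0.0478]
orientation: [0.0, -0.069, 0.998, -0.0]
wrist_force: [-0.2, 0.3, -1.9]
finger_gap: 0.0188
clock: 13.65
tcp_pos: [0.4063, 0.1734, 0.0478]
orientation: [0.0, -0.069, 0.998, -0.0]
wrist_force: [0.5, 0.2, -1.8]
finger_gap: 0.0188
clock: 13.85
tcp_pos: [0.4123, 0.1743, 0.0479]
orientation: [0.0, -0.069, 0.998, -0.0]
wrist_force: [0.1, 0.9, -1.3]
finger_gap: 0.0186
```

```bash
python3 -m inch '[[-0.4,0,0,0,0,0,1.5],[-0.4,0,0,0,0,0,1.5],[-0.4,0,0,0,0,0,1.5]]';python3 -m inch '[[-0.4,0,0,0,0,0,1.5],[-0.4,0,0,0,0,0,1.5],[-0.4,0,0,0,0,0,1.5]]';python3 - <<'E'
from h import *
p=vision.read_camera("scene");save(p,"b_scene",(200,60,360,180),5);print(get_state()["wrist_force"],get_state()["ft_torque"])
E
```

```text
clock: 14.15
tcp_pos: [0.4244, 0.1759, 0.0478]
orientation: [0.0, -0.068, 0.998, -0.0]
wrist_force: [0.1, 0.6, -1.6]
finger_gap: 0.0187
clock: 14.45
tcp_pos: [0.4362, 0.1775, 0.0478]
orientation: [0.0, -0.069, 0.998, -0.0]
wrist_force: [0.8, -0.5, -0.9]
finger_gap: 0.019
[ 2.18107463 -0.6152399  -1.16227996] [ 0.02363891 -0.10389362 -0.05158933]
```

View pics/b_scene.png

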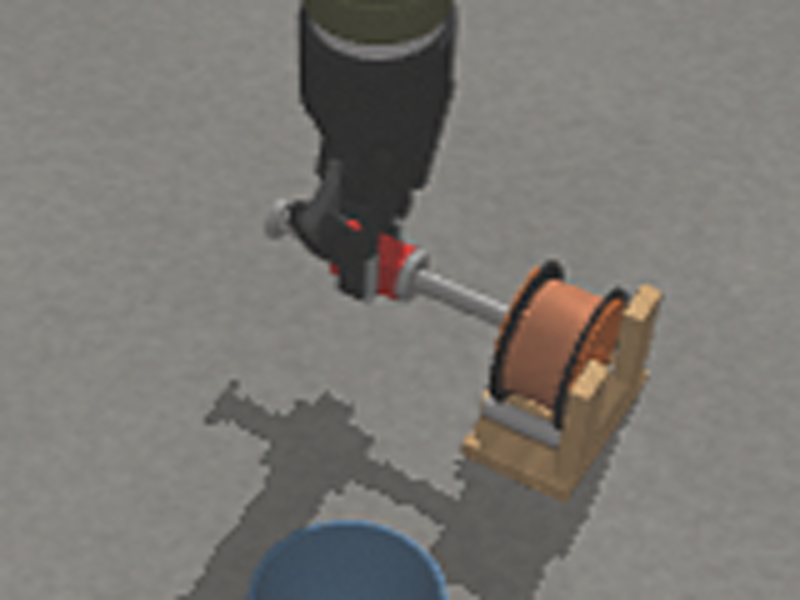

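```bash
python3 -m inch '[[-0.4,0,0,0,0,0,1.5],[-0.4,0,0,0,0,0,1.5],[-0.4,0,0,0,0,0,1.5],[-0.4,0,0,0,0,0,1.5]]';python3 -m inch '[[-0.4,0,0,0,0,0,1.5],[-0.4,0,0,0,0,0,1.5],[-0.4,0,0,0,0,0,1.5],[-0.4,0,0,0,0,0,1.5]]';python3 -m inch '[[-0.4,0,0,0,0,0,1.5],[-0.4,0,0,0,0,0,1.5],[-0.4,0,0,0,0,0,1.5]]'; python3 go.py .4988 .1862 .0479 7.9
```

```text
clock: 14.9
tcp_pos: [0.4521, 0.1797, 0.0479]
orientation: [0.0, -0.068, 0.998, -0.0]
wrist_force: [0.2, -0.4, -1.8]
finger_gap: 0.0186
clock: 15.3
tcp_pos: [0.4679, 0.1819, 0.0479]
orientation: [0.0, -0.069, 0.998, -0.0]
wrist_force: [0.6, 0.6, -2.2]
finger_gap: 0.0187
clock: 15.6
tcp_pos: [0.4798, 0.1836, 0.0479]
orientation: [0.0, -0.069, 0.998, -0.0]
wrist_force: [-0.0, -0.1, -1.1]
finger_gap: 0.0185
tcp [0.4798 0.1836 0.0479] F [-0.  -0.1 -1.1] t 15.6 gap 0.0185
rotvec deg (tool) [-0.04  0.03 -0.04]
shift cm (after turn) [-1.92  0.   -0.  ]
```

```bash
python3 -m inch '[[-0.3,0,0,0,0,0,1.5],[-0.3,0,0,0,0,0,1.5],[-0.3,0,0,0,0,0,1.5],[-0.3,0,0,0,0,0,1.5]]';python3 -m inch '[[-0.2,0,0,0,0,0,1.5],[0,0,0,0,0,0,1.5]]';python3 -m inch '[[-0.15,0,0,0,0,0,1.5],[0,0,0,0,0,0,1.5]]'
```

```text
clock: 16.0
tcp_pos: [0.4915, 0.1852, 0.0479]
orientation: [0.0, -0.069, 0.998, -0.0]
wrist_force: [0.3, 1.0, -1.2]
finger_gap: 0.0187
clock: 16.2
tcp_pos: [0.4937, 0.1855, 0.0479]
orientation: [0.0, -0.068, 0.998, -0.0]
wrist_force: [-0.0, 0.2, -1.1]
finger_gap: 0.0185
clock: 16.4
tcp_pos: [0.4949, 0.1857, 0.0479]
orientation: [0.0, -0.069, 0.998, -0.0]
wrist_force: [0.2, -0.1, -2.0]
finger_gap: 0.0185
```

```bash
for i in 1 2; do :; done; python3 -m inch '[[-0.1,0,0,0,0,0,1.5],[0,0,0,0,0,0,1.5]]';python3 -m inch '[[-0.1,0,0,0,0,0,1.5],[0,0,0,0,0,0,1.5]]';python3 -m inch '[[-0.1,0,0,0,0,0,1.5],[0,0,0,0,0,0,1.5]]'
```

```text
clock: 16.6
tcp_pos: [0.4959, 0.1858, 0.0479]
orientation: [0.0, -0.069, 0.998, -0.0]
wrist_force: [-0.5, 0.2, -0.2]
finger_gap: 0.0189
clock: 16.8
tcp_pos: [0.4969, 0.1859, 0.0479]
orientation: [0.0, -0.069, 0.998, -0.0]
wrist_force: [0.2, -0.1, -1.3]
finger_gap: 0.0187
clock: 17.0
tcp_pos: [0.4978, 0.186, 0.0479]
orientation: [0.0, -0.068, 0.998, -0.0]
wrist_force: [-0.6, 0.0, -1.0]
finger_gap: 0.0187
```

```bash
python3 -m inch '[[-0.1,0,0,0,0,0,1.5],[0,0,0,0,0,0,1.5]]';python3 -m inch '[[-0.1,0,0,0,0,0,1.5],[0,0,0,0,0,0,1.5]]'
```

```text
clock: 17.2
tcp_pos: [0.4981, 0.1861, 0.0477]
orientation: [-0.0, -0.069, 0.998, -0.0]
wrist_force: [-2.0, -0.9, -0.1]
finger_gap: 0.0187
clock: 17.4
tcp_pos: [0.4987, 0.1862, 0.0477]
orientation: [-0.001, -0.069, 0.998, -0.0]
wrist_force: [-5.2, -0.7, 1.7]
finger_gap: 0.0186
```

```bash
python3 -m inch '[[-0.06,0,0,0,0,0,1.5],[0,0,0,0,0,0,1.5]]'
python3 - <<'E'
from h import *
p=vision.read_camera("scene");save(p,"c_scene",(200,60,360,180),5);print(get_state()["wrist_force"],get_state()["ft_torque"])
E
```

```text
clock: 17.6
tcp_pos: [0.4995, 0.1863, 0.0477]
orientation: [-0.0, -0.069, 0.998, -0.0]
wrist_force: [-4.5, -0.2, 1.8]
finger_gap: 0.0187
[-5.39586494 -0.19956718  0.79397946] [-0.13010705  0.93030113 -0.02231158]
```

View pics/c_scene.png

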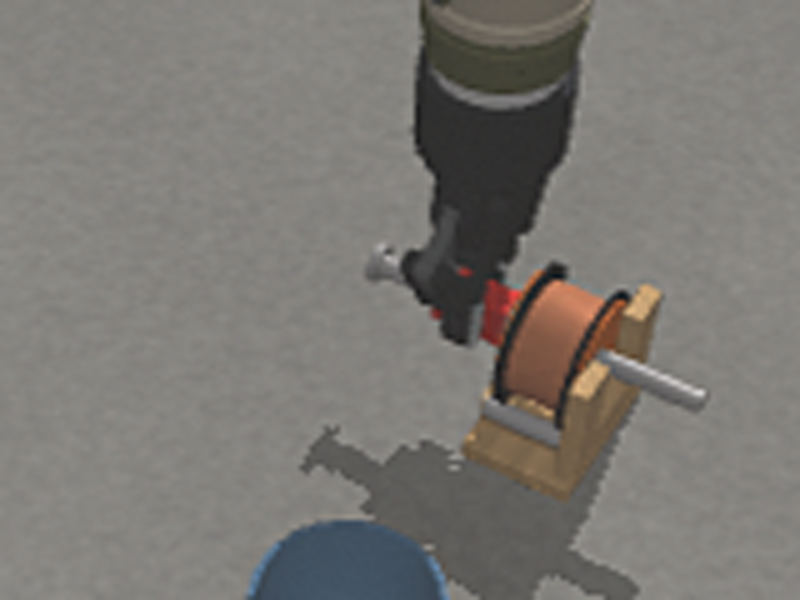

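```bash
python3 -m inch '[[-0.08,0,0,0,0,0,1.5],[0,0,0,0,0,0,1.5]]'
```

```text
clock: 17.85
tcp_pos: [0.4997, 0.1863, 0.0476]
orientation: [-0.001, -0.069, 0.998, -0.0]
wrist_force: [-7.6, -1.4, 2.9]
finger_gap: 0.0193
```

```bash
python3 -m inch '[[0.1,0,0,0,0,0,1.5],[0,0,-0.2,0,0,0,1.5],[0,0,-0.2,0,0,0,1.5]]';python3 -m inch '[[0,0,-0.2,0,0,0,1.5],[0,0,-0.2,0,0,0,1.5]]';python3 -m inch '[[0.1,0,-0.2,0,0,0,1.5],[0,0,-0.3,0,0,0,1.5],[0,0,-0.3,0,0,0,1.5]]'
```

```text
clock: 18.15
tcp_pos: [0.4997, 0.1862, 0.0515]
orientation: [-0.0, -0.068, 0.998, -0.0]
wrist_force: [-3.7, -0.9, -3.2]
finger_gap: 0.0187
clock: 18.35
tcp_pos: [0.4997, 0.1863, 0.0555]
orientation: [-0.0, -0.069, 0.998, -0.0]
wrist_force: [-2.5, -0.8, -5.8]
finger_gap: 0.0184
clock: 18.65
tcp_pos: [0.4997, 0.1863, 0.0644]
orientation: [0.001, -0.068, 0.998, -0.0]
wrist_force: [-0.6, 0.3, -3.9]
finger_gap: 0.0186
```

```bash
python3 -m inch '[[0,0,-0.6,0,0,0,1.5],[0,0,-0.8,0,0,0,1.5],[0,0,-1,0,0,0,1.5],[0,0,-1,0,0,0,1.5],[0,0,-1,0,0,0,1.5]]';python3 -m inch '[[0,0,-1,0,0,0,1.5],[0,0,-1,0,0,0,1.5],[0,0,-1,0,0,0,1.5],[0,0,-1,0,0,0,1.5],[0,0,-1,0,0,0,1.5]]';python3 -m inch '[[0,0,-1,0,0,0,1.5],[0,0,-1,0,0,0,1.5],[0,0,-0.6,0,0,0,1.5],[0,0,0,0,0,0,1.5]]'
python3 - <<'E'
from h import *
for n in("scene","top"):
    p=vision.read_camera(n);save(p,"d_"+n,{"scene":(200,40,360,160),"top":(70,150,210,330)}[n],5 if n=="scene" else 3)
E
python3 go.py .5 .18 .19 -8.3
```

```text
clock: 19.15
tcp_pos: [0.4995, 0.1864, 0.1092]
orientation: [0.001, -0.069, 0.998, -0.0]
wrist_force: [-0.0, -0.3, -4.1]
finger_gap: 0.0186
clock: 19.65
tcp_pos: [0.4991, 0.1863, 0.1587]
orientation: [0.0, -0.069, 0.998, -0.0]
wrist_force: [0.1, 0.7, -4.0]
finger_gap: 0.0186
clock: 20.05
tcp_pos: [0.4998, 0.1865, 0.185]
orientation: [0.001, -0.069, 0.998, -0.0]
wrist_force: [0.7, 0.1, -4.9]
finger_gap: 0.0187
tcp [0.499  0.1863 0.1838] F [-0.7  0.3 -3.8] t 20.15 gap 0.0183
rotvec deg (tool) [-0.04  0.02 16.15]
shift cm (after turn) [-0.19 -0.61 -0.62]
```

View pics/d_scene.png

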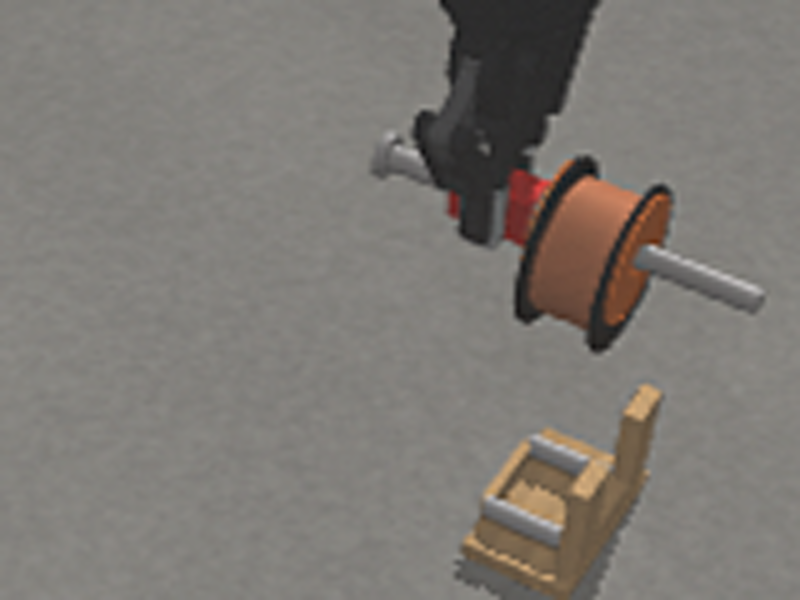

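```bash
python3 -m inch '[[0,0,-0.3,0,0,2,1.5],[0,0,-0.3,0,0,3.5,1.5],[0,0,0,0,0,3.5,1.5],[0,0,0,0,0,3.5,1.5],[0,0,0,0,0,2.5,1.5]]';python3 -m inch '[[0,0,0,0,0,1.1,1.5],[0,0,0,0,0,0,1.5]]'; python3 go.py .572 -.173 .19 -8.2
```

```text
clock: 20.65
tcp_pos: [0.4986, 0.1863, 0.1891]
orientation: [-0.0, 0.063, 0.998, -0.0]
wrist_force: [-0.8, -0.3, -4.3]
finger_gap: 0.0184
clock: 20.85
tcp_pos: [0.4987, 0.1862, 0.1894]
orientation: [-0.0, 0.072, 0.997, -0.0]
wrist_force: [-0.8, 1.3, -4.1]
finger_gap: 0.019
tcp [0.4987 0.1862 0.1894] F [-0.8  1.3 -4.1] t 20.85 gap 0.019
rotvec deg (tool) [-0.05 -0.02 -0.03]
shift cm (after turn) [-12.37 -34.51  -0.06]
```

```bash
python3 -m inch '[[-0.3,-0.75,0,0,0,0,1.5],[-0.55,-1.5,0,0,0,0,1.5],[-0.9,-2.5,0,0,0,0,1.5],[-0.9,-2.5,0,0,0,0,1.5],[-0.9,-2.5,0,0,0,0,1.5]]';python3 -m inch '[[-0.9,-2.5,0,0,0,0,1.5],[-0.9,-2.5,0,0,0,0,1.5],[-0.9,-2.5,0,0,0,0,1.5],[-0.9,-2.5,0,0,0,0,1.5],[-0.9,-2.5,0,0,0,0,1.5]]';python3 -m inch '[[-0.9,-2.5,0,0,0,0,1.5],[-0.9,-2.5,0,0,0,0,1.5],[-0.9,-2.5,0,0,0,0,1.5],[-0.9,-2.5,0,0,0,0,1.5],[-0.55,-1.5,0,0,0,0,1.5]]';python3 -m inch '[[-0.3,-0.75,0,0,0,0,1.5],[0,0,0,0,0,0,1.5],[0,0,0,0,0,0,1.5]]'; python3 go.py .572 -.173 .19 -8.2
python3 - <<'E'
from h import *
for n in("scene","top"):
    p=vision.read_camera(n);np.save("pics/e_"+n,p,allow_pickle=True);save(p,"e_"+n,{"scene":(160,150,320,270),"top":(220,110,350,260)}[n],5 if n=="scene" else 4)
E
```

```text
clock: 21.35
tcp_pos: [0.5204, 0.0833, 0.1899]
orientation: [0.0, 0.071, 0.997, -0.0]
wrist_force: [0.4, -0.6, -4.4]
finger_gap: 0.0187
clock: 21.85
tcp_pos: [0.5468, -0.0471, 0.19]
orientation: [0.0, 0.072, 0.997, -0.0]
wrist_force: [0.6, 0.4, -4.3]
finger_gap: 0.0186
clock: 22.35
tcp_pos: [0.5715, -0.1677, 0.1899]
orientation: [0.0, 0.073, 0.997, -0.001]
wrist_force: [0.0, 0.1, -4.5]
finger_gap: 0.0188
clock: 22.65
tcp_pos: [0.573, -0.1722, 0.19]
orientation: [-0.0, 0.072, 0.997, 0.0]
wrist_force: [0.1, 0.4, -4.1]
finger_gap: 0.0188
tcp [ 0.573  -0.1722  0.19  ] F [ 0.1  0.4 -4.1] t 22.65 gap 0.0188
rotvec deg (tool) [ 0.01 -0.01 -0.01]
shift cm (after turn) [ 0.09 -0.09  0.  ]
```

View pics/e_scene.png

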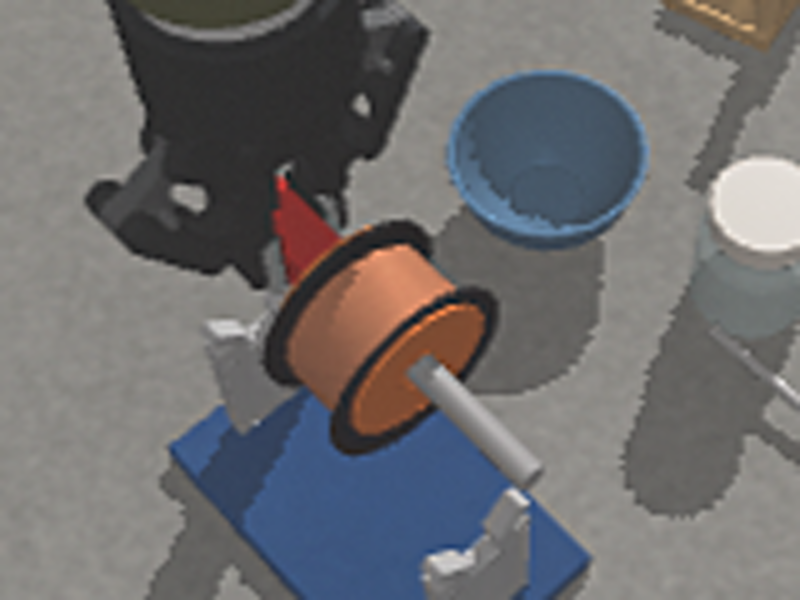

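View pics/e_top.png

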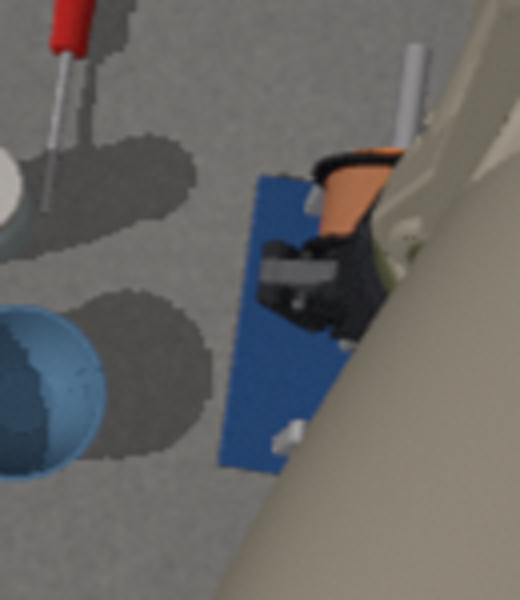

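```bash
python3 - <<'E'
from h import *
p=np.load("pics/e_scene.npy",allow_pickle=True).item();C=cloud(p)
u=proj(p,np.array([.7046,-.1912,.2065]));print(u,(u-[160,150])*5)
for (a,b) in((440,375),(460,395),(480,415),(500,435),(520,455),(530,462)):
    print(C[150+b//5,160+a//5].round(4))
E
python3 -m inch '[[0.1,-0.1,1.5,0,0,0,1.5],[0,0,2.5,0,0,0,1.5],[0,0,2.5,0,0,0,1.5],[0,0,1.5,0,0,0,1.5],[0,0,0,0,0,0,1.5]]'; python3 go.py .572 -.1733 .068 -8.2
```

```text
[266.02087169 244.80110237] [530.10435845 474.00551183]
[ 0.658  -0.1838  0.2123]
[ 0.6684 -0.1853  0.2121]
[ 0.6786 -0.1867  0.2117]
[ 0.6893 -0.1887  0.2132]
[ 0.6991 -0.19    0.2125]
[ 0.7025 -0.1887  0.2111]
clock: 23.25
tcp_pos: [0.5702, -0.172, 0.1077]
orientation: [-0.002, 0.071, 0.997, 0.001]
wrist_force: [-0.3, 0.0, -3.6]
finger_gap: 0.0186
tcp [ 0.5702 -0.172   0.1077] F [-0.3  0.  -3.6] t 23.25 gap 0.0186
rotvec deg (tool) [ 0.06 -0.26  0.04]
shift cm (after turn) [-0.19 -0.11  3.97]
```

```bash
python3 -m inch '[[-0.1,-0.1,0.5,0,0.1,0,1.5],[0,0,0.5,0,0,0,1.5],[0,0,0,0,0,0,1.5]]'; python3 go.py .572 -.1733 .068 -8.2;python3 - <<'E'
from h import *
p=vision.read_camera("scene");save(p,"f_scene",(160,170,320,290),5)
E
```

```text
clock: 23.55
tcp_pos: [0.5733, -0.175, 0.1004]
orientation: [-0.0, 0.072, 0.997, -0.0]
wrist_force: [0.3, 0.5, -4.2]
finger_gap: 0.0189
tcp [ 0.5733 -0.175   0.1004] F [ 0.3  0.5 -4.2] t 23.55 gap 0.0189
rotvec deg (tool) [-0.04 -0.04 -0.03]
shift cm (after turn) [0.15 0.15 3.24]
```

View pics/f_scene.png

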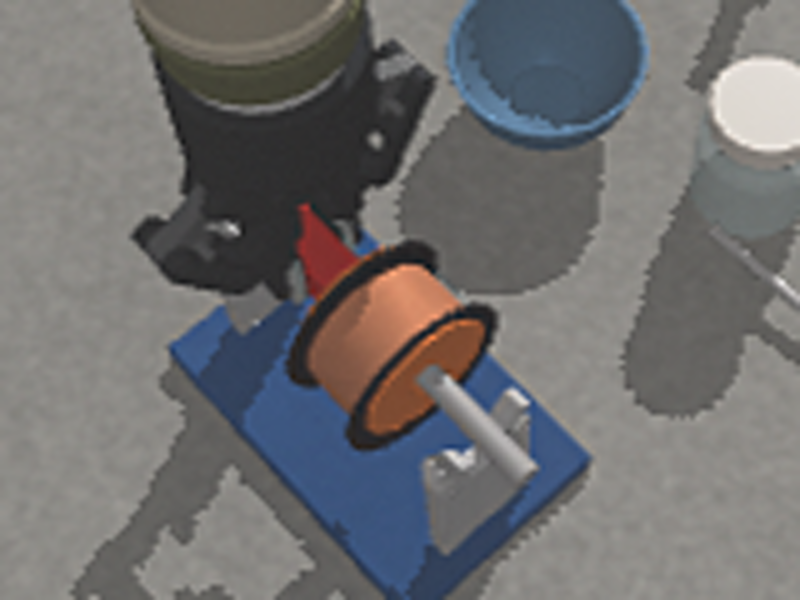

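```bash
python3 -m inch '[[0.1,0.08,0.4,0,0,0,1.5],[0,0,0.4,0,0,0,1.5],[0,0,0,0,0,0,1.5]]';python3 -m inch '[[0,0,0.3,0,0,0,1.5],[0,0,0.3,0,0,0,1.5],[0,0,0,0,0,0,1.5]]'; python3 go.py .572 -.1733 .068 -8.2
```

```text
clock: 23.9
tcp_pos: [0.5717, -0.1739, 0.0915]
orientation: [-0.001, 0.072, 0.997, -0.0]
wrist_force: [0.6, -0.4, -5.5]
finger_gap: 0.0186
clock: 24.2
tcp_pos: [0.5718, -0.174, 0.0856]
orientation: [-0.001, 0.072, 0.997, -0.0]
wrist_force: [-0.8, 0.9, -3.8]
finger_gap: 0.0188
tcp [ 0.5718 -0.174   0.0856] F [-0.8  0.9 -3.8] t 24.2 gap 0.0188
rotvec deg (tool) [-0.02 -0.12 -0.05]
shift cm (after turn) [-0.01  0.08  1.76]
```

```bash
python3 -m inch '[[0,0,0.3,0,0,0,1.5],[0,0,0.3,0,0,0,1.5]]';python3 -m inch '[[0,0,0.3,0,0,0,1.5],[0,0,0.3,0,0,0,1.5],[0,0,0,0,0,0,1.5]]';python3 -m inch '[[0,0,0.15,0,0,0,1.5],[0,0,0.1,0,0,0,1.5],[0,0,0,0,0,0,1.5]]'
```

```text
clock: 24.4
tcp_pos: [0.5723, -0.1742, 0.0801]
orientation: [-0.0, 0.072, 0.997, -0.0]
wrist_force: [0.3, -0.8, -4.1]
finger_gap: 0.0186
clock: 24.7
tcp_pos: [0.5718, -0.174, 0.0735]
orientation: [-0.001, 0.072, 0.997, -0.0]
wrist_force: [-0.5, 0.1, -4.5]
finger_gap: 0.0186
clock: 25.0
tcp_pos: [0.5721, -0.1741, 0.0715]
orientation: [-0.001, 0.072, 0.997, -0.0]
wrist_force: [-0.7, 1.2, -3.6]
finger_gap: 0.0187
```

```bash
python3 -m inch '[[0,0,0.1,0,0,0,1.5],[0,0,0.05,0,0,0,1.5],[0,0,0,0,0,0,1.5]]';python3 -m inch '[[0,0,0.1,0,0,0,1.5],[0,0,0,0,0,0,1.5]]'
```

```text
clock: 25.3
tcp_pos: [0.5721, -0.1741, 0.0701]
orientation: [-0.001, 0.072, 0.997, -0.0]
wrist_force: [-0.1, 0.3, -4.0]
finger_gap: 0.0189
clock: 25.5
tcp_pos: [0.5723, -0.1742, 0.0691]
orientation: [-0.0, 0.072, 0.997, -0.0]
wrist_force: [-0.2, -0.3, -3.5]
finger_gap: 0.0187
```

```bash
python3 -m inch '[[0,0,0.1,0,0,0,1.5],[0,0,0,0,0,0,1.5]]';python3 -m inch '[[0,0,0.07,0,0,0,1.5],[0,0,0,0,0,0,1.5]]'
```

```text
clock: 25.7
tcp_pos: [0.5723, -0.1742, 0.0686]
orientation: [-0.0, 0.072, 0.997, -0.0]
wrist_force: [-1.6, 0.5, -0.7]
finger_gap: 0.0187
clock: 25.9
tcp_pos: [0.5723, -0.1742, 0.0685]
orientation: [-0.0, 0.072, 0.997, -0.0]
wrist_force: [-3.3, 2.1, 4.2]
finger_gap: 0.0185
```

```bash
python3 -m inch '[[0,0,-0.07,0,0,0,1.5],[0,0,0,0,0,0,1.5]]' 20; python3 -m inch '[[0,0,0,0,0,0,2.2],[0,0,0,0,0,0,3],[0,0,0,0,0,0,4.5],[0,0,0,0,0,0,4.5]]' 20;  python3 - <<'E'
from h import *
p=vision.read_camera("scene");save(p,"g_scene",(160,170,320,290),5)
E
python3 look.py g_w grip spindle
```

```text
clock: 26.1
tcp_pos: [0.5723, -0.1742, 0.0685]
orientation: [-0.0, 0.072, 0.997, -0.0]
wrist_force: [-2.7, 0.7, 3.5]
finger_gap: 0.0189
clock: 26.5
tcp_pos: [0.5723, -0.1742, 0.0681]
orientation: [-0.0, 0.072, 0.997, -0.0]
wrist_force: [-0.0, -0.1, -0.2]
finger_gap: 0.0453
[ 0.57225063 -0.17418013  0.0680771 ] [-5.39139236e-04  7.18580077e-02  9.97414698e-01 -2.36550476e-04] 26.6
grip 0.95 [ 58.6 278. ] [ 0.6217 -0.3701  0.0111]
grip 0.62 [252.2 262.2] [ 0.5669 -0.1736  0.0989]
spindle 0.96 [49.8  6.1] [ 0.3952 -0.3001  0.0258]
spindle 0.79 [253.3 304.2] [ 0.5907 -0.1766  0.0985]
```

View pics/g_scene.png

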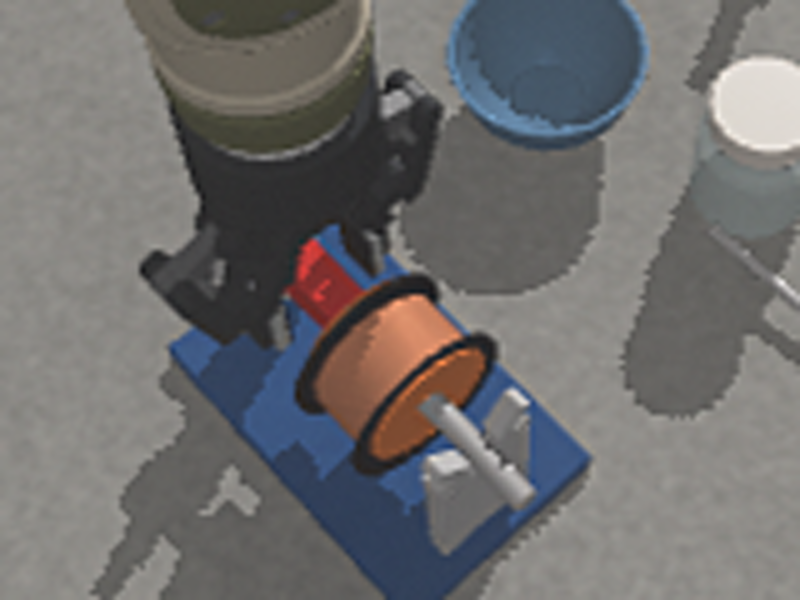

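View pics/g_w.png

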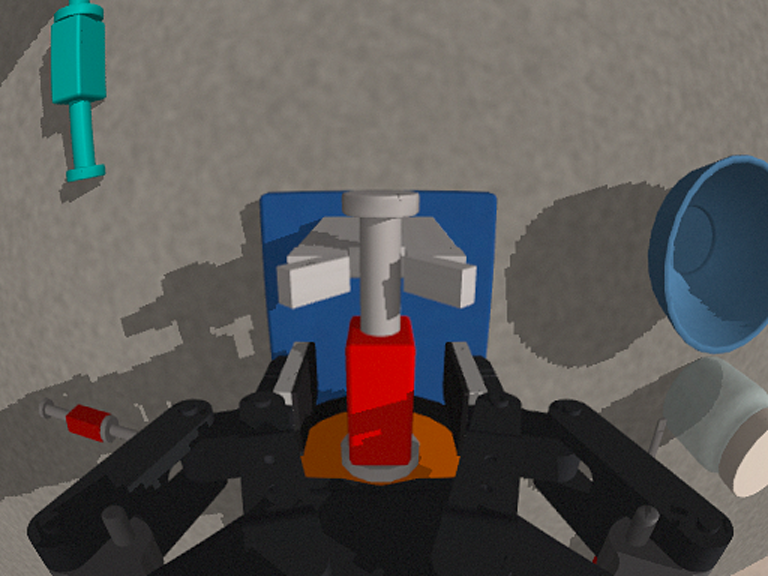

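```bash
python3 -m inch '[[0,0,-0.5,0,0,0,5],[0,0,-1.5,0,0,0,5],[0,0,-3,0,0,0,5],[0,0,-4,0,0,0,5],[0,0,-4,0,0,0,5]]'; python3 -m inch '[[0,0,-3,0,0,0,5],[0.5,0,-2,0,0,0,5],[0,0,0,0,0,0,5],[0,0,0,0,0,0,5]]'
python3 - <<'E'
from h import *
p=vision.read_camera("scene");save(p,"h_scene",(160,150,320,270),5)
C=cloud(p)
E
python3 look.py h_w grip tip spool seat
python3 - <<'E'
from h import *
p=np.load("pics/h_w.npy",allow_pickle=True).item();T=p["Tw"];C=cloud(p,T)
rgb=p["pixels"].astype(int);r,g,b=rgb[...,0],rgb[...,1],rgb[...,2]
red=(r>110)&(g<50)&(C[...,2]>.08)&(C[...,2]<.11)
X=C[red];print(X.mean(0),np.percentile(X,[1,99],axis=0))
E
```

```text
clock: 27.2
tcp_pos: [0.5719, -0.1739, 0.1995]
orientation: [-0.001, 0.072, 0.997, -0.0]
wrist_force: [0.8, -0.7, -0.5]
finger_gap: 0.0501
clock: 27.6
tcp_pos: [0.5676, -0.1734, 0.2484]
orientation: [-0.0, 0.072, 0.997, -0.0]
wrist_force: [-0.3, -0.5, -0.5]
finger_gap: 0.0498
[ 0.5668792  -0.17310198  0.24677822] [-1.56513934e-03  7.18838178e-02  9.97411771e-01  1.63035581e-04] 27.7
grip 0.78 [253.8 177.4] [ 0.5695 -0.173   0.0964]
grip 0.72 [134.9  69. ] [ 0.4246 -0.3042  0.0254]
tip 0.95 [250.3 283.5] [ 0.7011 -0.1957  0.0891]
tip 0.69 [183.2 231.6] [ 0.6593 -0.2895  0.    ]
spool 0.8 [259.4 217.4] [ 0.6071 -0.1724  0.113 ]
seat 0.85 [249.7 201.7] [ 0.5938 -0.1807  0.0983]
[ 0.57199706 -0.17332441  0.09750684] [[ 0.55144352 -0.18464989  0.0865445 ]
 [ 0.59401742 -0.16206353  0.0994977 ]]
```

View pics/h_scene.png

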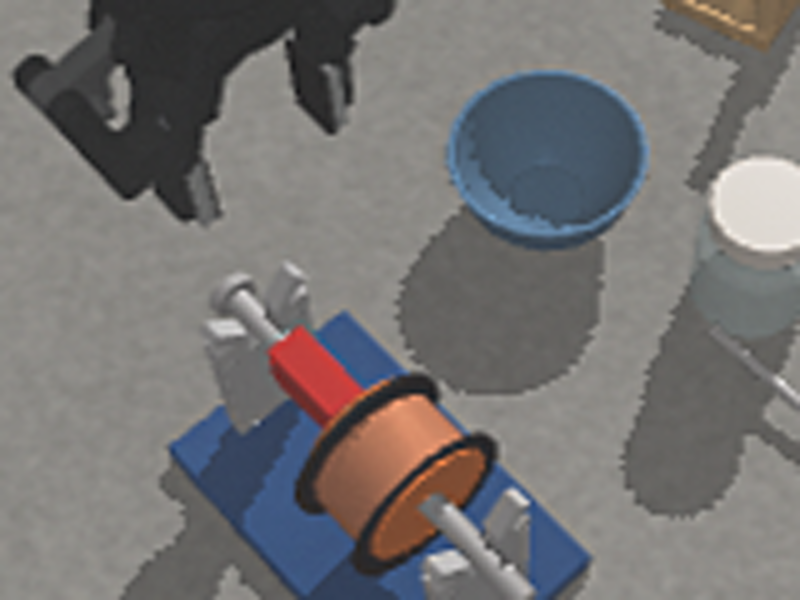

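View pics/h_w.png

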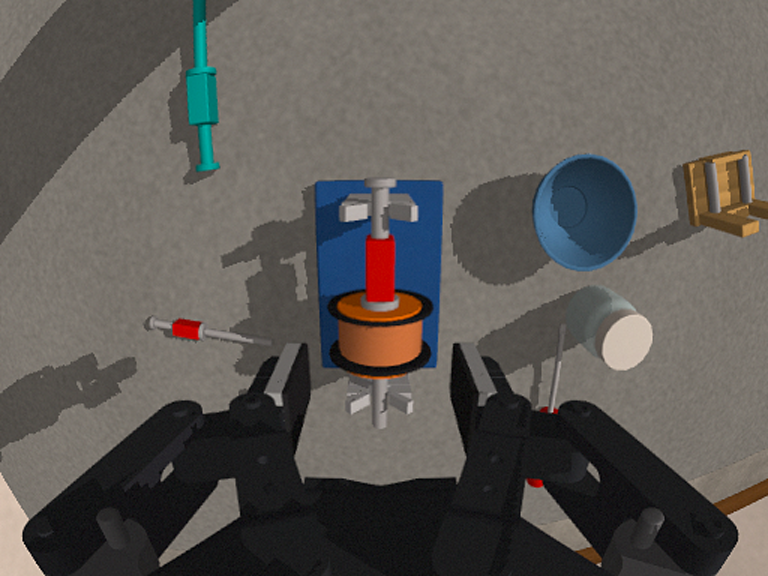

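```bash
python3 -c "
from workcell import workorder,get_state
print(workorder.hand_in());print(get_state()['clock'])"
```

```text
the job is handed in; nothing more can be done
None
the job is handed in; nothing more can be done
```

The job is done and handed in at about 28 s of the 72 s allowed. The loaded spindle lies in both forks of the stand with the spool on it.

- **Threading:** I found the bore with the tilted wrist camera, about 7.5 mm above the face centre. The spindle went in on the first try with no sign of contact on the way. I stopped when the shoulder pressed on the spool at about 7.6 N, then backed off slightly before lifting straight up.
- **Laying back:** The forks took the load with about 4 N of upward force on the wrist, and I then released it.
- **Last checks:** The last pictures show the spindle seated in both notches. The grip block's top measures 97.5 mm, against 98 mm expected. The grip is about 1 mm from its seat position along the stand, and the spool sits against the shoulder.
- **Clear of the scene:** The gripper was about 25 cm above the table and touching nothing. The bowl, jar and screwdriver stayed in place.

No check failed. The one disagreement came before threading: the cameras differed by 1 to 2 mm on where the tip was, which was within the bore's clearance.

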